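# Start the clamp screw by its thread drop

## Task

Take the red bar-headed clamp screw from its pocket in the grey tray and stand it upright, tip down, in the brass-threaded boss of the blue plate clamp. Turn it backward (anticlockwise seen from above) until you feel it drop off the thread's crest, then forward (clockwise) one full turn from there, letting it thread itself down without forcing it. Finish while still holding the screw by its head, still and started one turn, and leave the two other pins, the bottle and the tub alone.

Things in the scene. Friction and masses are not known exactly. Their poses are not given: they have to be found in the camera images.
- screw_head (a point): Centre of the red bar head of the clamp screw (half-way up). Head 46 mm long (frame x), 18 mm wide (y), 22 mm tall (z up). Screw loose, about 110 g, 88 mm long, stands tip down in one tray pocket; round steel shank of 16 mm diameter, tip 77 mm below this point, last 6 mm tapering to 11 mm diameter. Half a turn makes no difference to it.
- screw_pin (a point): One end of the screw's brass cross pin: 49.5 mm below the head centre and 11.5 mm along +x from the screw's axis. The pin, 3 mm thick and 23 mm long end to end, runs through the shank along x, the same way as the head's bar; its two ends run in the thread.
- clamp: Blue C-shaped plate clamp, fixed. Origin on the table under the boss's vertical bore, z up. Boss 40 mm in outer diameter, rim 84 mm above the table. The frame reaches 98 mm along +x from the bore, nowhere higher than the rim; a pale 150 x 130 mm plate lies in its jaw, 22 mm above the table. The two thread crests face this frame's +x and -x.
- boss_mouth (a point): Centre of the bore at the boss's rim, 84 mm above the table; axes as the clamp's. Bore 25 mm wide, narrowed by the thread to 18 mm. Brass right-hand two-start thread: 16 mm down per clockwise turn, ridges 8 mm apart and 2.5 mm thick. A pin in it has 2.5 mm of axial play. Head centre above the table: 135 mm with the pin on the crest, 127 mm just after the drop, 111 mm one turn later.
- crest (a point): Top end of one ridge, at rim height, 10.5 mm from the bore axis on the clamp's +x side (the other is opposite). A screw set in lands with its pin on a ridge; turned anticlockwise it climbs, at most half a turn, and falls 8 mm just after the bar passes the clamp's x direction. Its own weight drops it and feeds it down if the fingers straddle the bar with 3 to 6 mm play; gripped tight it must be followed.
- tray: Grey pocket tray, 85 x 235 x 30 mm tall, fixed. Origin at the centre of its underside. Three square pockets of 19 mm, 25 mm deep (floor 5 mm above the table), at y = -75, 0 and 75 mm in its frame.
- pin_white: Bystander: white plastic pin, 46 mm tall, head 26 mm across, in a tray pocket. Origin at its tip.
- pin_black: Bystander: black plastic pin, 46 mm tall, head 26 mm across, in a tray pocket. Origin at its tip.
- bottle: Bystander: red bottle, 44 mm diameter, 120 mm tall, in the wooden tray. Origin under its centre.
- tub: Bystander: whitish tub with white lid, 80 mm diameter, 65 mm tall, in the wooden tray. Origin under its centre.
Things that resemble listed ones, but are neither listed nor needed, are in the scene too. Of the things that look like the part that bears screw_head, the largest one is meant.

How it is judged:
On the way, in this order (a step that is already met when the one before it is completed fails the run):
1. the screw rests in the boss with its pin just before the thread's crest (z of screw_head in the frame of clamp between 0.1338 and 0.138 m and angle between the x axis of screw_head and the x axis of clamp, either way round below 0.8 rad and ((x of screw_pin in the frame of clamp above 0 m and y of screw_pin in the frame of clamp below 0.004 m) or (x of screw_pin in the frame of clamp below 0 m and y of screw_pin in the frame of clamp above -0.004 m)) and linear speed of screw below 0.012 m/s and horizontal distance between screw_head and boss_mouth below 0.01 m and contact force between screw and clamp above 0.1 N), for 0.1 s.
2. it has dropped off the crest to the thread's start (z of screw_head in the frame of clamp between 0.1245 and 0.1305 m and angle between the x axis of screw_head and the x axis of clamp, either way round below 1 rad and horizontal distance between screw_head and boss_mouth below 0.01 m), for 0.1 s.
At the end, for the whole second after the job is handed in: The screw stands upright in the boss (head centre within 8 mm of the bore axis, tilt under 0.12 rad), one turn down from the drop: head centre 107.5 to 116.5 mm above the table (nominal 111); still, and gripped with more than 3 N (z of screw_head in the frame of clamp between 0.1075 and 0.1165 m and horizontal distance between screw_head and boss_mouth below 0.008 m and angle between screw_head's own z axis and vertical below 0.12 rad and contact force between the fingers and screw above 3 N and linear speed of screw below 0.02 m/s and angular speed of screw below 0.2 rad/s); the arm keeps its last pose, push and grip.
It fails at once if the screw is forced in the thread (over 80 N) (contact force between screw and clamp above 80 N).
It fails at once if a bystander is disturbed (moved over 20 mm) (distance of any of pin_white, pin_black, bottle, tub from where it was at the start of the episode above 0.02 m).
It also fails if it takes over 72 s, if anything falls off the work surface, if the arm or the gripper's body presses on something with over 40 N, if the wrist force passes 120 N, or if a joint passes its speed limit or range.

## Robot

A 6-joint arm with a two-finger parallel gripper is mounted at the origin on the work surface. World frame = base frame: x ahead of the robot, y to its left, z up, the work surface at z = 0. Lengths are in m, angles in rad, forces in N, time in s.
With the tool pointing down it reaches from about 0.4 to 0.825 m from the base axis. Payload 7 kg.
Tool frame: the origin (TCP) lies between the finger pads; the fingertips stand 11 mm ahead of it and the grasp point (between the pads) lies 8 mm behind it; x points along the fingers, z is the direction in which the jaws open and shut, and the axes are right-handed (so a half turn about x gives the same grasp; the last joint's range is limited). The gripper opens to 88 mm and grips with 3 to 60 N. Pads are 19 mm wide; open, the fingers measure 130 mm over their backs; the gripper's body (78 mm by 193 mm) begins 47 mm behind the grasp point.
Start: joints at [1.538, 0.359, 0.012, 0, -1.224, -0.288], TCP at [0.213, 0.641, 0.238] pointing down, gripper open.
Joint ranges: [-3.07, 3.07], [-1.43, 2.12], [-1.02, 1.25], [-3.03, 1.67], [-3.05, -0], [-3.03, 3.03]. Speed limits (rad/s): [2.39, 2.39, 3.01, 3.14, 3.14, 3.14].

## Interface

Orientations are given as [roll, pitch, yaw] about the fixed x, y, z axes, in that order (R = Rz(yaw) Ry(pitch) Rx(roll)).
In Python, from station import arm gives the robot as it stands.
- The arm moves only by the tool jog_arm, never from a script. Its argument "motion" is a list of rows, each an object of numbers: "dx", "dy", "dz": the shift along the tool's x, y, z in m; "twist": the turn about the tool's x in degrees. In form: [{"dx": .., "dy": .., "dz": .., "twist": ..}, ...]. A call has 1 to 20 rows; each row is the pose to reach, as a shift and turn from the pose commanded when the call began, along the tool's axes at that moment; what a row does not reach only later rows make up. A row lasts 1/12 s, in which the tool goes at most 41.7 mm and 7.16 degrees, less where a joint would pass 70% of its speed; a pose out of reach is approached as far as the arm can. A call with a gripper value outside its range is refused whole. "gripper" is the finger opening in m, from 0 to 0.0876, set as the call begins (left out, the last holds). The fingers move at their own pace and stop on an object; "newtons" is the grip in N (left out, the last holds). Time passes only in rows, so rows that repeat a pose let the fingers close. It gives the time, the measured TCP pose, the force and the opening at its end, in the units of the state.
- arm.get_state(): the state, without advancing time (a new reading comes with each control period).
- arm.grab_frame(name): name is "scene" or "side" or "wrist"; returns the picture (400x640x3 uint8, red, green, blue); there is no depth.
- arm.camera_model(name): a dict with "camera_matrix" (3x3 intrinsics, pixels), "eye" and "attitude" of the camera in the world. Camera axes: x right, y down, z forward; pixel columns grow to the right and rows downward; lengths in m; the calibration is good to about 2 mm. A picture is of the moment at which its call begins: read the wrist's pose just before it. camera_model takes no time and is no camera call; for the wrist camera it gives the pose at the moment of the call.
- arm.job_done(): hands the job in, once; it reports no verdict.
The state is a dict: "t": time; "q": joint angles; "qd": joint speeds; "joint_efforts": joint torques, N m; "eef_pos": TCP position; "ee_rot": TCP orientation; "force": force on the tool from outside, world axes, zero at the start; "moment": the same for the moment, N m; "width": finger opening in m.
Only numpy, scipy, OpenCV 4.12 (cv2) and the standard library are available. Lean on these libraries where they do the work, as an engineer would, in place of code of your own. Each camera call takes 0.05 s, during which the arm holds its last target.

## Working session

There is one attempt and no reset: what is moved stays moved. The work goes in short steps, Python scripts to look and compute and a tool call to move; the robot and the scene stay as the last step left them, time stands still between calls to the robot, and variables do not carry over. Pictures are saved under pics/ and viewed, and the job is handed in when it is done.

Besides the shell and the picture viewer there is one more tool, called by a JSON object that holds its "name" and its "arguments", one argument or row to a line. jog_arm: Moves the arm, as the interface text tells. Its arguments: {"type":"object","properties":{"motion":{"type":"array"},"gripper":{"type":"number"},"newtons":{"type":"number"}},"required":["motion"]}

```bash
ls; mkdir -p pics
python3 - <<'E'
from station import arm
import cv2
s=arm.get_state();print({k:(v if not hasattr(v,'round') else v) for k,v in s.items()})
for n in ["scene","side","wrist"]:
    m=arm.camera_model(n);print(n,m)
    im=arm.grab_frame(n);cv2.imwrite(f"pics/{n}0.png",im[:,:,::-1])
E
```

```text
pics
{'t': 0.0, 'q': array([ 1.53811807e+00,  3.59383038e-01,  1.10037891e-02, -3.40394103e-04,
       -1.22410134e+00, -2.88083354e-01]), 'qd': array([-0.00135755,  0.00044938,  0.00145679,  0.00088498, -0.00014153,
        0.00075808]), 'joint_efforts': array([-1.12643229e-03, -5.82722211e+01,  2.93062431e+01,  6.99694186e+00,
        7.00664241e-03, -1.47305182e-04]), 'eef_pos': array([0.2127091 , 0.64008256, 0.23660296]), 'ee_rot': array([ 0.10035987,  1.56908193, -1.791314  ]), 'force': array([ 0.55836886,  0.00404146, -0.14086309]), 'moment': array([-0.01232998,  0.00325606,  0.04832513]), 'width': 0.08784978870244553}
scene {'camera_matrix': array([[372.0737692 ,   0.        , 318.53426941],
       [  0.        , 372.0737692 , 196.90364165],
       [  0.        ,   0.        ,   1.        ]]), 'eye': array([1.20684315, 0.35914598, 0.73774036]), 'attitude': array([-2.38478508,  0.0101467 ,  2.04277354])}
side {'camera_matrix': array([[482.91273793,   0.        , 324.28080665],
       [  0.        , 482.91273793, 195.58941847],
       [  0.        ,   0.        ,   1.        ]]), 'eye': array([0.4030249 , 0.68036864, 0.76064271]), 'attitude': array([-2.38353391, -0.01025876, -2.75990398])}
wrist {'camera_matrix': array([[294.33216433,   0.        , 318.6361046 ],
       [  0.        , 294.33216433, 200.55928543],
       [  0.        ,   0.        ,   1.        ]]), 'eye': array([0.28114309, 0.61715977, 0.38325871]), 'attitude': array([ 2.87274340e+00, -6.86607766e-04, -1.89135467e+00])}
```

View pics/scene0.png

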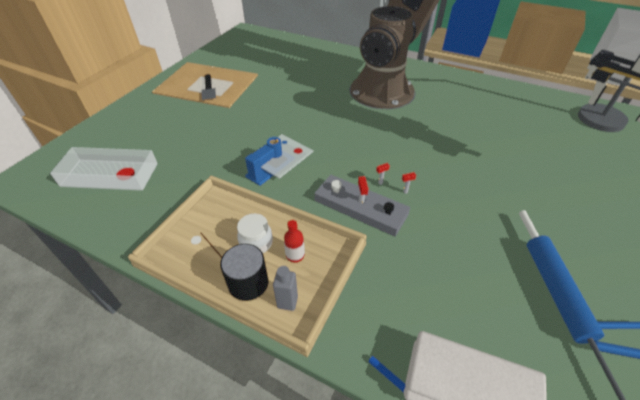

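View pics/side0.png

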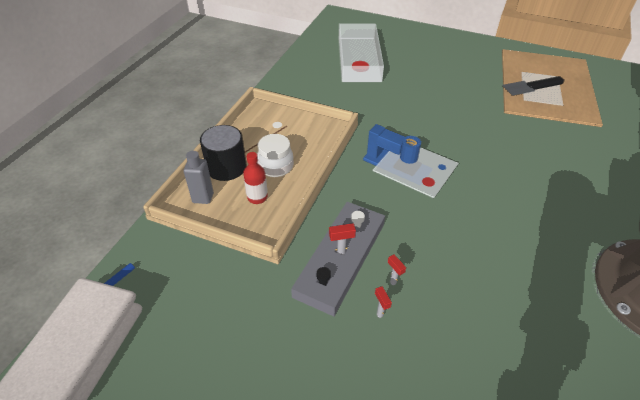

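View pics/wrist0.png

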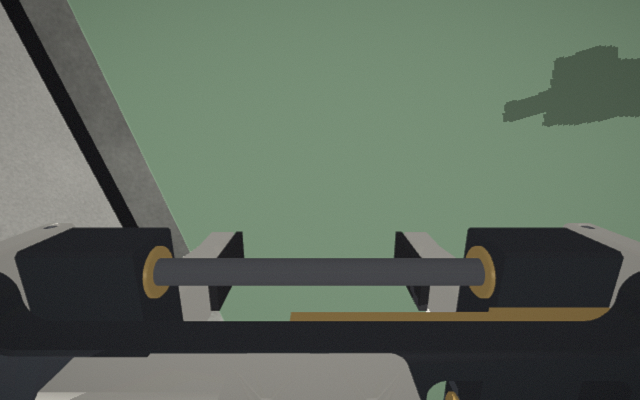

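Red candidates in the scene image are the bar in the tray's middle pocket (363,187), smaller bars at (383,168) and (408,177) standing on the table, and red discs at (298,151) and (125,172). The description points to the tray one, so I'll check it in crops.

```bash
cat > h.py <<'E'
import numpy as np, cv2, json
from scipy.spatial.transform import Rotation as R
from station import arm
def cam(n):
    m=arm.camera_model(n); return m["camera_matrix"],np.array(m["eye"]),R.from_euler('xyz',m["attitude"]).as_matrix()
def ray(c,p):
    K,e,A=c; d=A@np.linalg.solve(K,[p[0],p[1],1.]); return e,d/np.linalg.norm(d)
def plane(c,p,z):
    e,d=ray(c,p); return e+d*(z-e[2])/d[2]
def proj(c,X):
    K,e,A=c; v=(np.atleast_2d(X)-e)@A; v=v@K.T; return v[:,:2]/v[:,2:]
def tri(cs,ps):
    M=np.zeros((3,3));b=np.zeros(3)
    for c,p in zip(cs,ps):
        e,d=ray(c,p);P=np.eye(3)-np.outer(d,d);M+=P;b+=P@e
    X=np.linalg.solve(M,b); return X,[np.linalg.norm(proj(c,X)[0]-p) for c,p in zip(cs,ps)]
E
python3 - <<'E'
import cv2,numpy as np
a=cv2.imread('pics/scene0.png');b=cv2.imread('pics/side0.png')
def cr(im,x,y,w,h,s):return cv2.resize(im[y:y+h,x:x+w],None,fx=s,fy=s,interpolation=cv2.INTER_CUBIC)
cv2.imwrite('pics/c1.png',np.hstack([cr(a,305,155,115,85,5)]))
cv2.imwrite('pics/c2.png',cr(b,285,190,130,125,4.5))
cv2.imwrite('pics/c3.png',cr(a,235,125,90,65,7))
cv2.imwrite('pics/c4.png',cr(b,355,115,110,85,7))
E
```

```text
(no output)
```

View pics/c1.png

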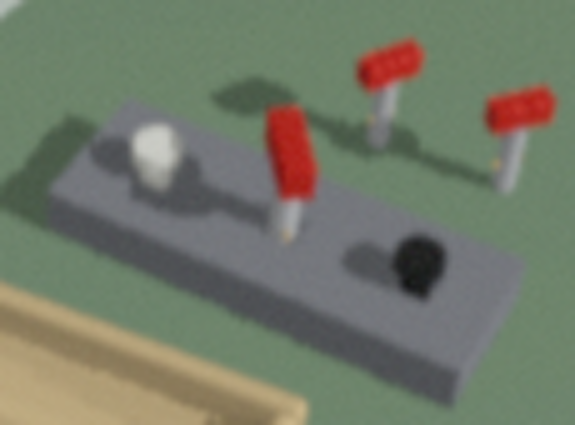

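View pics/c2.png

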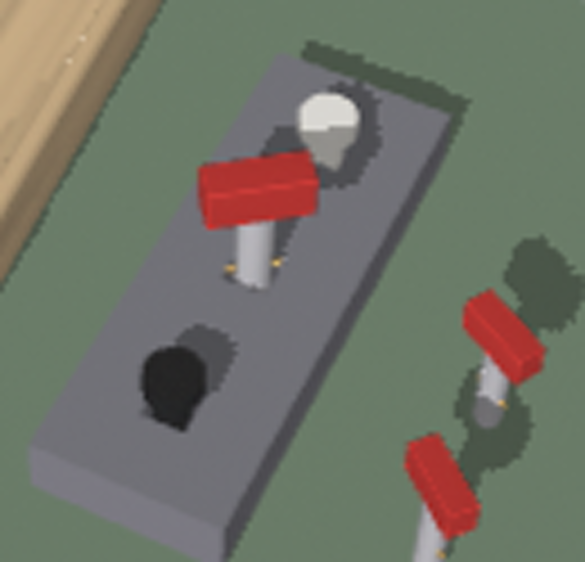

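View pics/c3.png

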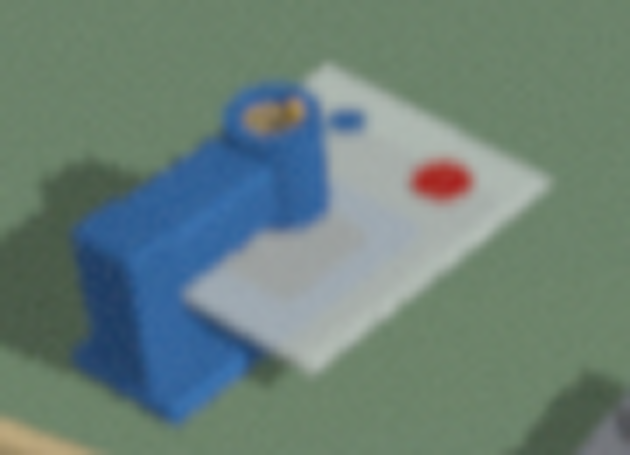

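View pics/c4.png

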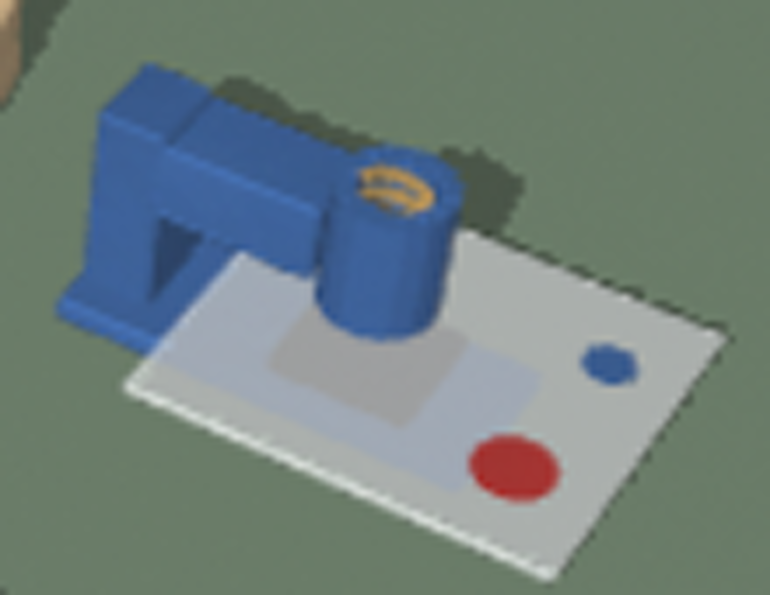

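```bash
cat > fit.py <<'E'
from h import *
from scipy.optimize import minimize, least_squares
cs={n:cam(n) for n in ["scene","side"]}
ims={n:cv2.imread(f'pics/{n}0.png').astype(int) for n in cs}
def redm(im): return ((im[:,:,2]>110)&(im[:,:,1]<70)&(im[:,:,0]<80)).astype(np.uint8)
boxes={}
S=8
def fitbox(seeds,x0,dims=(.046,.018,.022),fixz=None):
    T={}
    for n,(x,y) in seeds.items():
        b,g,r=[ims[n][:,:,i].astype(float) for i in range(3)]
        # crop, upsample, red mask
        x1,y1=x-25,y-25
        c=(r-(b+g)/2)[y1:y1+50,x1:x1+50]
        c=cv2.resize(c,None,fx=S,fy=S,interpolation=cv2.INTER_LINEAR)
        m=(c>55).astype(np.uint8)
        k,l,st,ce=cv2.connectedComponentsWithStats(m)
        lab=l[25*S,25*S]; 
        T[n]=((l==lab).astype(np.uint8),x1,y1,st[lab],ce[lab]/S+[x1,y1])
    cor=np.array([[i,j,k] for i in(-.5,.5) for j in(-.5,.5) for k in(-.5,.5)])*dims
    def cost(p):
        Rz=R.from_euler('z',p[3]).as_matrix(); X=cor@Rz.T+p[:3]; J=0
        for n,(m,x1,y1,_,_) in T.items():
            q=(proj(cs[n],X)-[x1,y1]+.5)*S-.5
            h=cv2.convexHull(np.round(q*16).astype(np.int32))
            r=np.zeros_like(m);cv2.fillConvexPoly(r,h,1,cv2.LINE_8,4)
            J+=1-(r&m).sum()/max(1,(r|m).sum())
        return J
    best=None
    for yaw in np.arange(0,np.pi,.3):
        r=minimize(cost,[*x0,yaw],method='Nelder-Mead',options=dict(initial_simplex=np.array([[*x0,yaw]]+[np.array([*x0,yaw])+d for d in np.diag([.006,.006,.006,.25])]),xatol=1e-5,fatol=1e-5,maxiter=600))
        if best is None or r.fun<best.fun: best=r
    return best.x,best.fun,{n:(T[n][3],T[n][4]) for n in T}
if __name__=="__main__":
    for s in [dict(scene=(363,187),side=(342,232)),dict(scene=(382,168),side=(397,265)),dict(scene=(408,177),side=(383,297))]:
        X,e=tri([cs[n] for n in s],list(s.values())); print('tri',X.round(4),np.round(e,1))
        r=fitbox(s,X); print(np.round(r[0],4),round(r[1],3),r[2])
    X,e=tri([cs['scene'],cs['side']],[(273.6,141.5),(412.3,141.7)]);print('rim',X,e)
    print(plane(cs['scene'],(273.6,141.5),.084),plane(cs['side'],(412.3,141.7),.084))
E
python3 fit.py
```

```text
tri [0.5738 0.1523 0.0781] [0.7 0.9]
[0.5732 0.1522 0.0815 0.53  ] 0.19 {'scene': (array([ 163,  112,   83,  153, 9610], dtype=int32), array([363.33817638, 185.56230489])), 'side': (array([   96,   132,   216,   141, 23956], dtype=int32), array([342.24143221, 232.16093567]))}
tri [0.4626 0.1653 0.0548] [0.1 0.2]
[0.4599 0.1637 0.0503 2.8772] 0.918 {'scene': (array([ 157,  160,  106,   83, 6041], dtype=int32), array([383.10646002, 168.00902169])), 'side': (array([  126,   116,   147,   167, 13820], dtype=int32), array([396.75563495, 264.87228654]))}
tri [0.4664 0.2389 0.0562] [0.1 0.2]
[0.4687 0.2349 0.0546 2.0839] 0.935 {'scene': (array([ 155,  161,  111,   79, 6472], dtype=int32), array([409.15277349, 176.94719561])), 'side': (array([  134,   116,   137,   188, 14650], dtype=int32), array([383.16701365, 298.03833618]))}
rim [ 0.51980309 -0.14269582  0.07956066] [np.float64(0.2654376760508269), np.float64(0.3460236426288374)]
[ 0.52517249 -0.13843124  0.084     ] [ 0.51896047 -0.13845285  0.084     ]
```

The tray bar fits the full 46×18×22 mm box at z=81.5 mm (expected 82), and the other two are smaller, so the choice stands. Next I'll refine the boss and the clamp yaw with an overlay.

```bash
cat > clampfit.py <<'E'
from h import *
from scipy.optimize import minimize
cs={n:cam(n) for n in ["scene","side"]}
ims={n:cv2.imread(f'pics/{n}0.png') for n in cs}
S=6
a=np.linspace(0,2*np.pi,60)
T={}
for n,(x,y,w,h) in dict(scene=(225,120,100,80),side=(350,110,120,90)).items():
    c=cv2.resize(ims[n][y:y+h,x:x+w],None,fx=S,fy=S,interpolation=cv2.INTER_CUBIC).astype(int)
    m=((c[:,:,0]-c[:,:,2])>45)&(c[:,:,0]-c[:,:,1]>20)
    T[n]=(m.astype(np.uint8),x,y,c.astype(np.uint8))
def px(n,X): return (proj(cs[n],X)-[T[n][1],T[n][2]]+.5)*S-.5
if __name__=="__main__":
    # cyl only near boss: fit blue boss silhouette edges manually via overlay
    import sys
    x,y,yaw=map(float,sys.argv[1:4])
    for n in T:
        im=T[n][3].copy()
        im[T[n][0]>0]=im[T[n][0]>0]//2+np.array([0,60,60],np.uint8)
        for r,z,col in [(.02,.084,(255,255,255)),(.0125,.084,(0,255,255)),(.02,.046,(255,255,255))]:
            P=np.c_[x+r*np.cos(a),y+r*np.sin(a),np.full(60,z)]
            cv2.polylines(im,[np.int32(px(n,P))],True,col,1)
        d=np.array([np.cos(yaw),np.sin(yaw)])
        L=np.array([[x,y,.084],[x+.098*d[0],y+.098*d[1],.084]])
        cv2.polylines(im,[np.int32(px(n,L))],False,(0,0,255),1)
        cv2.imwrite(f'pics/cf_{n}_{sys.argv[4]}.png',im)
E
python3 clampfit.py 0.521 -0.139 -0.9 a
python3 - <<'E'
import sys;sys.path.insert(0,'.')
from h import *
cs={n:cam(n) for n in ["scene","side"]}
# plate corners (z~.025?) and frame far top edges
for n,l in dict(scene=[(282,133.5),(313.5,150.7),(279.3,178)],side=[(420.5,148),(458.5,163),(433,197),(373,170)]).items():
    for p in l: print(n,p,plane(cs[n],p,.022+.003).round(3))
E
```

```text
scene (282, 133.5) [ 0.418 -0.181  0.025]
scene (313.5, 150.7) [ 0.448 -0.053  0.025]
scene (279.3, 178) [ 0.595 -0.083  0.025]
side (420.5, 148) [ 0.506 -0.195  0.025]
side (458.5, 163) [ 0.414 -0.178  0.025]
side (433, 197) [ 0.443 -0.052  0.025]
side (373, 170) [ 0.585 -0.082  0.025]
```

View pics/cf_scene_a.png

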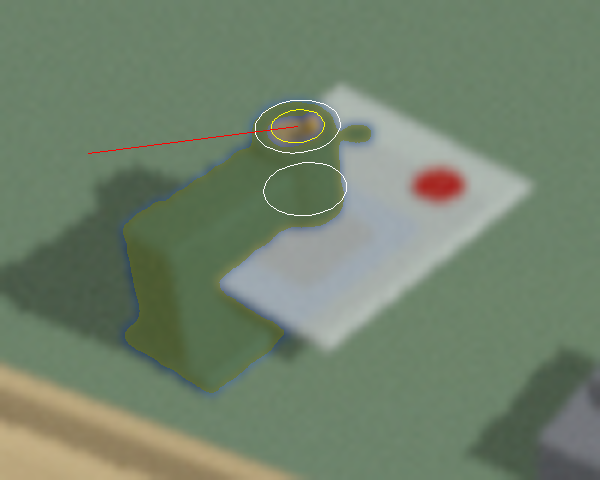

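View pics/cf_side_a.png

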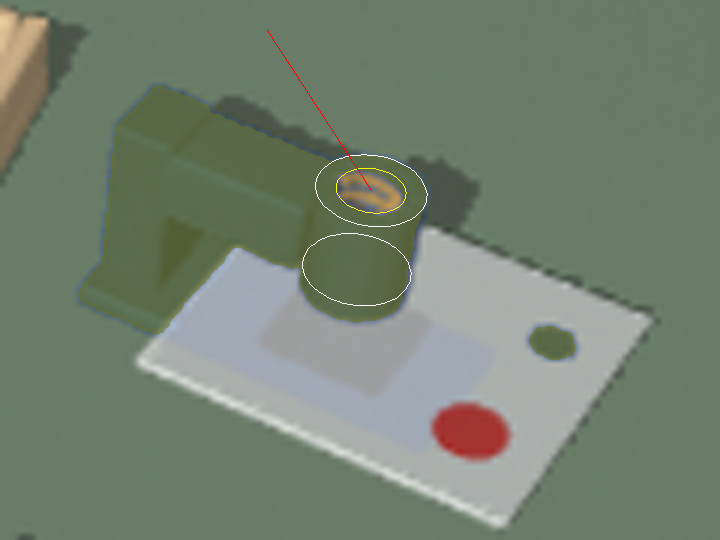

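```bash
python3 clampfit.py 0.521 -0.139 -0.2 b; python3 -c "
import cv2,numpy as np
a=cv2.imread('pics/cf_scene_b.png');b=cv2.imread('pics/cf_side_b.png')
cv2.imwrite('pics/cfb.png',np.hstack([a[60:420,80:400],b[40:400,60:460]]))"
```

```text
(no output)
```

View pics/cfb.png

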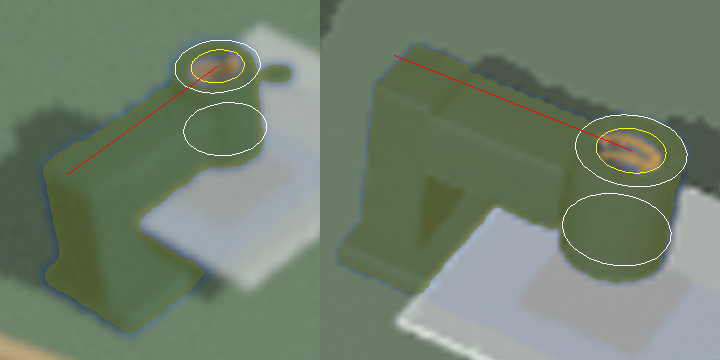

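```bash
cat > plan.py <<'E'
from h import *
def tool():
    s=arm.get_state(); return s,R.from_euler('xyz',s['ee_rot']).as_matrix()
def go(target,barang=None):
    """target TCP world; prints shift in tool axes and twist(s) so that jaw dir = bar+90"""
    s,A=tool(); d=A.T@(np.array(target)-s['eef_pos'])
    print('pos',s['eef_pos'].round(4),'t',round(s['t'],2),'w',round(s['width'],4),'F',s['force'].round(1),'q',s['q'].round(3)); print('shift mm',(d*1000).round(1))
    jz=np.arctan2(A[1,2],A[0,2]); print('jaw yaw',round(jz,3),'bar yaw',round((jz-np.pi/2)%np.pi,3),'tilt',np.arccos(-A[2,0]).round(4))
    if barang is not None:
        w=-(barang+np.pi/2-jz); w=(w+np.pi/2)%np.pi-np.pi/2
        print('twist deg',np.degrees(w).round(1),'or',np.degrees(w-np.sign(w)*np.pi).round(1))
if __name__=="__main__":
    import sys
    v=[float(x) for x in sys.argv[1:]]
    go(v[:3],v[3] if len(v)>3 else None)
E
python3 plan.py .573 .152 .2 .53; python3 -c "
from plan import *
s,A=tool();print(A.round(3));print('q1-jaw-q6',s['q'][0]-np.arctan2(A[1,2],A[0,2])-s['q'][5],'q1+..',s['q'][0]-np.arctan2(A[1,2],A[0,2])+s['q'][5])"
```

```text
pos [0.2127 0.6402 0.2368] t 0.15 w 0.0878 F [-0.6  1.   0.1] q [ 1.538  0.359  0.011 -0.    -1.224 -0.288]
shift mm [ 37.3 495.9 349.7]
jaw yaw -1.892 bar yaw 2.821 tilt 0.0013
twist deg -48.8 or 131.2
[[-0.     0.949 -0.315]
 [-0.001 -0.315 -0.949]
 [-1.     0.     0.001]]
q1-jaw-q6 3.7179334160181305 q1+.. 3.1416818524085173
```

{"name": "jog_arm", "arguments": {
  "motion": [
    {"dx": 0,"dy": 25,"dz": 17,"twist": -2}
  ],
  "gripper": 0.0876,
  "newtons": 20
}}

```text
t: 0.23
eef_pos: [0.2357, 0.6107, 0.2358]
ee_rot: [-0.044, 1.57, -1.898]
force: [1.8, -1.4, 0.8]
width: 0.0878
```

I gave that row in mm instead of m. The per-row limit held it to about 40 mm in the intended direction, so no harm was done. I'm replanning in metres.

```bash
python3 plan.py .573 .152 .2 .53
```

```text
pos [0.2357 0.6107 0.2358] t 0.23 w 0.0878 F [ 1.8 -1.4  0.8] q [ 1.5    0.327 -0.039 -0.    -1.206 -0.212]
shift mm [ 36.  451.9 346.4]
jaw yaw -1.853 bar yaw 2.859 tilt 0.0006
twist deg -46.6 or 133.4
```

{"name": "jog_arm", "arguments": {
  "motion": [
    {"dx": 0.002,"dy": 0.028,"dz": 0.022,"twist": -3},
    {"dx": 0.004,"dy": 0.056,"dz": 0.043,"twist": -6},
    {"dx": 0.006,"dy": 0.085,"dz": 0.065,"twist": -9},
    {"dx": 0.009,"dy": 0.113,"dz": 0.087,"twist": -12},
    {"dx": 0.011,"dy": 0.141,"dz": 0.108,"twist": -15},
    {"dx": 0.013,"dy": 0.169,"dz": 0.13,"twist": -18},
    {"dx": 0.015,"dy": 0.198,"dz": 0.152,"twist": -21},
    {"dx": 0.018,"dy": 0.226,"dz": 0.173,"twist": -24},
    {"dx": 0.02,"dy": 0.254,"dz": 0.195,"twist": -27},
    {"dx": 0.022,"dy": 0.282,"dz": 0.216,"twist": -30},
    {"dx": 0.024,"dy": 0.311,"dz": 0.238,"twist": -33},
    {"dx": 0.027,"dy": 0.339,"dz": 0.26,"twist": -36},
    {"dx": 0.029,"dy": 0.367,"dz": 0.281,"twist": -39},
    {"dx": 0.031,"dy": 0.395,"dz": 0.303,"twist": -41},
    {"dx": 0.033,"dy": 0.424,"dz": 0.325,"twist": -43},
    {"dx": 0.036,"dy": 0.445,"dz": 0.34,"twist": -45},
    {"dx": 0.036,"dy": 0.45,"dz": 0.345,"twist": -45},
    {"dx": 0.036,"dy": 0.45,"dz": 0.345,"twist": -45}
  ]
}}

```text
t: 1.73
eef_pos: [0.5731, 0.1476, 0.2008]
ee_rot: [-1.498, 1.569, -2.573]
force: [0.0, 0.3, 0.6]
width: 0.0878
```

```bash
python3 plan.py .573 .152 .074 .53
python3 - <<'E'
from h import *
im=arm.grab_frame("wrist");cv2.imwrite("pics/w1.png",im[:,:,::-1])
c=cam("wrist");print(proj(c,[[.573,.152,.093],[.573,.152,.082]]))
for n in("scene","side"):cv2.imwrite(f"pics/{n}1.png",arm.grab_frame(n)[:,:,::-1])
E
```

```text
pos [0.5731 0.1476 0.2008] t 1.73 w 0.0878 F [0.  0.3 0.6] q [ 0.582  0.25  -0.229 -0.    -1.093  1.485]
shift mm [126.8   2.2  -4. ]
jaw yaw -1.075 bar yaw 0.496 tilt 0.0015
twist deg -1.9 or 178.1
[[314.71911412 200.13129909]
 [314.88481213 197.01194238]]
```

View pics/w1.png

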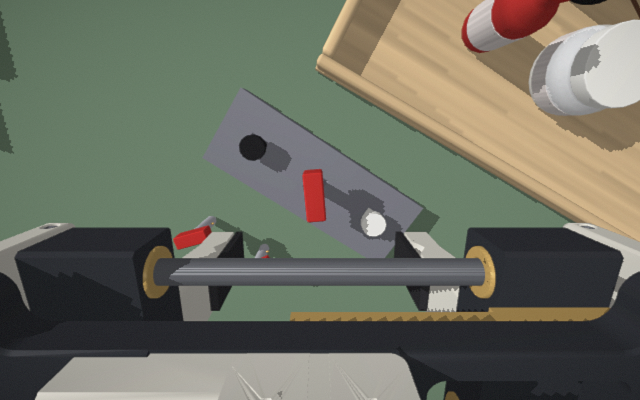

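View pics/side1.png

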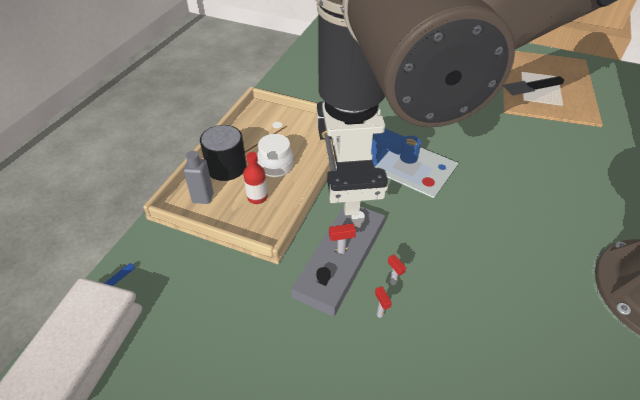

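The wrist view shows the bar at (314,196) against a predicted (315,199), and the jaws are nearly square to it. I'll fit it in this view too.

```bash
cat > wfit.py <<'E'
import fit
from h import *
import sys
def run(png,seed,x0,other=()):
    fit.cs["wrist"]=cam("wrist"); fit.ims["wrist"]=cv2.imread(png).astype(int)
    s={"wrist":seed}; s.update(other); return fit.fitbox(s,x0)
if __name__=="__main__":
    r=run("pics/w1.png",(314,196),[.573,.152,.082]);print(np.round(r[0],4),r[1])
    # xy with z fixed by ray scaling
    X=r[0];e=fit.cs["wrist"][1];print('at z=.082',(e+(X[:3]-e)*(.082-e[2])/(X[2]-e[2])).round(4))
    fit.ims['scene']=cv2.imread('pics/scene0.png').astype(int)
    r=run("pics/w1.png",(314,196),[.573,.152,.082],dict(scene=(363,187),side=(342,232)));print(np.round(r[0],4),r[1])
E
python3 wfit.py; python3 plan.py .573 .152 .076 .53
```

```text
[0.5719 0.1539 0.0761 0.5818] 0.006331395257722305
at z=.082 [0.5732 0.1545 0.082 ]
[0.5725 0.1537 0.082  0.5828] 0.28595845009458465
pos [0.5723 0.15   0.2016] t 1.88 w 0.0874 F [-0.2 -0.5  0. ] q [ 0.586  0.249 -0.229 -0.    -1.093  1.484]
shift mm [125.6   1.6  -1.4]
jaw yaw -1.072 bar yaw 0.499 tilt 0.0001
twist deg -1.8 or 178.2
```

{"name": "jog_arm", "arguments": {
  "motion": [
    {"dx": 0.01,"dy": 0.002,"dz": -0.003,"twist": -3},
    {"dx": 0.03,"dy": 0.002,"dz": -0.003,"twist": -5},
    {"dx": 0.05,"dy": 0.002,"dz": -0.003,"twist": -5},
    {"dx": 0.07,"dy": 0.002,"dz": -0.003,"twist": -5},
    {"dx": 0.088,"dy": 0.002,"dz": -0.003,"twist": -5},
    {"dx": 0.1,"dy": 0.002,"dz": -0.003,"twist": -5},
    {"dx": 0.11,"dy": 0.002,"dz": -0.003,"twist": -5},
    {"dx": 0.118,"dy": 0.002,"dz": -0.003,"twist": -5},
    {"dx": 0.123,"dy": 0.002,"dz": -0.003,"twist": -5},
    {"dx": 0.125,"dy": 0.002,"dz": -0.003,"twist": -5},
    {"dx": 0.125,"dy": 0.002,"dz": -0.003,"twist": -5}
  ],
  "gripper": 0.06
}}

```text
t: 2.8
eef_pos: [0.5729, 0.1534, 0.0766]
ee_rot: [-0.637, 1.571, -1.62]
force: [-0.3, 0.3, 0.6]
width: 0.0601
```

```bash
python3 plan.py .573 .1537 .076 .582
python3 - <<'E'
from h import *
a=[arm.grab_frame(n)[:,:,::-1] for n in("wrist","side")]
cv2.imwrite("pics/w2.png",np.hstack([a[0][100:330,200:450],cv2.resize(a[1][170:285,280:405],None,fx=2,fy=2)]))
E
```

```text
pos [0.5729 0.1534 0.0766] t 2.8 w 0.0601 F [-0.3  0.3  0.6] q [ 0.591  0.376 -0.371  0.    -0.824  1.567]
shift mm [ 0.6  0.3 -0.2]
jaw yaw -0.984 bar yaw 0.587 tilt 0.0001
twist deg 0.3 or -179.7
```

View pics/w2.png

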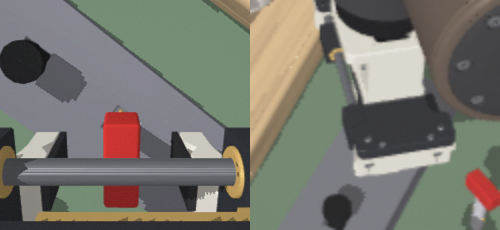

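The bar (crop x 105–140) lies centred between the open pads and aligned with them. I'm closing the gripper, then lifting.

{"name": "jog_arm", "arguments": {
  "motion": [
    {"dx": 0,"dy": 0,"dz": 0,"twist": 0},
    {"dx": 0,"dy": 0,"dz": 0,"twist": 0},
    {"dx": 0,"dy": 0,"dz": 0,"twist": 0},
    {"dx": 0,"dy": 0,"dz": 0,"twist": 0},
    {"dx": 0,"dy": 0,"dz": 0,"twist": 0},
    {"dx": 0,"dy": 0,"dz": 0,"twist": 0},
    {"dx": 0,"dy": 0,"dz": 0,"twist": 0},
    {"dx": 0,"dy": 0,"dz": 0,"twist": 0}
  ],
  "gripper": 0.01,
  "newtons": 25
}}

```text
t: 3.57
eef_pos: [0.5729, 0.1531, 0.0765]
ee_rot: [-1.355, 1.571, -2.339]
force: [-0.1, -0.8, -0.4]
width: 0.018
```

{"name": "jog_arm", "arguments": {
  "motion": [
    {"dx": -0.005,"dy": 0,"dz": 0,"twist": 0},
    {"dx": -0.012,"dy": 0,"dz": 0,"twist": 0},
    {"dx": -0.02,"dy": 0,"dz": 0,"twist": 0},
    {"dx": -0.035,"dy": 0,"dz": 0,"twist": 0},
    {"dx": -0.055,"dy": 0,"dz": 0,"twist": 0},
    {"dx": -0.075,"dy": 0,"dz": 0,"twist": 0},
    {"dx": -0.095,"dy": 0,"dz": 0,"twist": 0},
    {"dx": -0.115,"dy": 0,"dz": 0,"twist": 0},
    {"dx": -0.13,"dy": 0,"dz": 0,"twist": 0},
    {"dx": -0.138,"dy": 0,"dz": 0,"twist": 0},
    {"dx": -0.14,"dy": 0,"dz": 0,"twist": 0},
    {"dx": -0.14,"dy": 0,"dz": 0,"twist": 0}
  ]
}}

```text
t: 4.57
eef_pos: [0.5729, 0.1532, 0.217]
ee_rot: [1.768, 1.57, 0.784]
force: [0.1, -0.1, -1.3]
width: 0.0179
```

```bash
python3 plan.py .521 -.139 .216 -.6
```

```text
pos [0.5729 0.1532 0.217 ] t 4.57 w 0.0179 F [ 0.1 -0.1 -1.3] q [ 0.591  0.239 -0.206 -0.    -1.126  1.567]
shift mm [   0.8 -205.   214.6]
jaw yaw -0.984 bar yaw 0.587 tilt 0.001
twist deg 68.0 or -112.0
```

{"name": "jog_arm", "arguments": {
  "motion": [
    {"dx": 0,"dy": -0.008,"dz": 0.009,"twist": 3},
    {"dx": 0,"dy": -0.02,"dz": 0.021,"twist": 8},
    {"dx": 0,"dy": -0.035,"dz": 0.037,"twist": 14},
    {"dx": 0,"dy": -0.052,"dz": 0.055,"twist": 20},
    {"dx": 0,"dy": -0.07,"dz": 0.073,"twist": 26},
    {"dx": 0,"dy": -0.088,"dz": 0.092,"twist": 32},
    {"dx": 0,"dy": -0.106,"dz": 0.111,"twist": 38},
    {"dx": 0,"dy": -0.124,"dz": 0.13,"twist": 44},
    {"dx": 0,"dy": -0.142,"dz": 0.149,"twist": 50},
    {"dx": 0,"dy": -0.16,"dz": 0.168,"twist": 56},
    {"dx": 0,"dy": -0.176,"dz": 0.184,"twist": 62},
    {"dx": 0,"dy": -0.189,"dz": 0.198,"twist": 68},
    {"dx": 0,"dy": -0.198,"dz": 0.208,"twist": 74},
    {"dx": 0,"dy": -0.203,"dz": 0.213,"twist": 79},
    {"dx": 0,"dy": -0.205,"dz": 0.215,"twist": 82},
    {"dx": 0,"dy": -0.205,"dz": 0.215,"twist": 82},
    {"dx": 0,"dy": -0.205,"dz": 0.215,"twist": 82},
    {"dx": 0,"dy": -0.205,"dz": 0.215,"twist": 82}
  ]
}}

```text
t: 6.07
eef_pos: [0.521, -0.1392, 0.2159]
ee_rot: [-0.773, 1.57, 3.097]
force: [-0.6, 0.4, -1.6]
width: 0.0182
```

```bash
python3 plan.py .521 -.139 .216 -.845;  python3 - <<'E'
from h import *
for n in("wrist","scene","side"):cv2.imwrite(f"pics/{n}3.png",arm.grab_frame(n)[:,:,::-1])
a=cv2.imread("pics/scene3.png")[60:200,200:340];b=cv2.imread("pics/side3.png")[50:210,330:490]
cv2.imwrite("pics/ss3.png",np.hstack([cv2.resize(a,(400,400),interpolation=2),cv2.resize(b,(400,400),interpolation=2)]))
E
```

```text
pos [ 0.521  -0.1392  0.2159] t 6.07 w 0.0182 F [-0.6  0.4 -1.6] q [ 0.102  0.152 -0.319 -0.    -1.101  0.626]
shift mm [-0.1 -0.1 -0.1]
jaw yaw -2.413 bar yaw 2.299 tilt 0.0012
twist deg 0.2 or -179.8
```

View pics/wrist3.png

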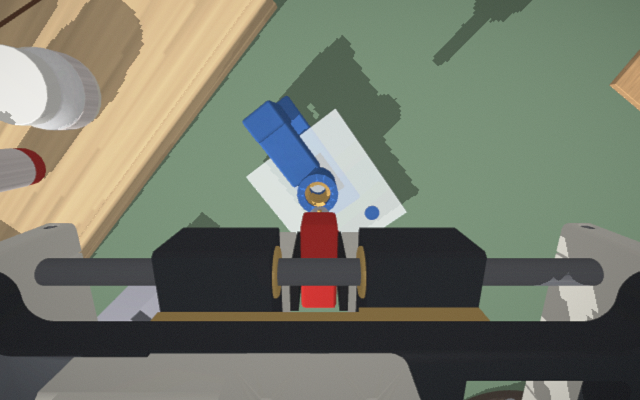

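View pics/ss3.png

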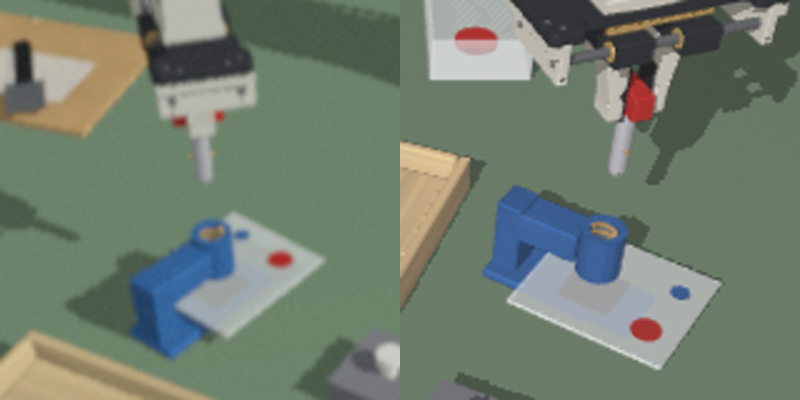

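The wrist view shows the boss rim at about (317,191), with the frame running up-left to (262,115). I'll measure the bore from here.

Run:
```python
from h import *
c=cam("wrist"); im=cv2.imread("pics/wrist3.png"); S=8
x0,y0,w,h=235,85,110,130
z=cv2.resize(im[y0:y0+h,x0:x0+w],None,fx=4,fy=4,interpolation=2)
f=lambda X:(proj(c,X)-[x0,y0]+.5)*4-.5
a=np.linspace(0,2*np.pi,60)
x,y,yaw=.521,-.139,-.2
for r,col in((.02,(255,255,255)),(.0125,(0,255,255)),(.009,(0,0,255))):
    cv2.polylines(z,[np.int32(f(np.c_[x+r*np.cos(a),y+r*np.sin(a),0*a+.084]))],True,col,1)
cv2.polylines(z,[np.int32(f(np.array([[x,y,.084],[x+.098*np.cos(yaw),y+.098*np.sin(yaw),.084]])))],False,(0,0,255),1)
cv2.imwrite("pics/w3c.png",z)
z=cv2.resize(im[170:215,290:345],None,fx=12,fy=12,interpolation=2);cv2.imwrite("pics/w3d.png",z)
print('pred',proj(c,[[x,y,.084]]))
for n in[(317.5,190.5)]:print(plane(c,n,.084))
```

```text
pred [[318.8965177  196.12867153]]
[ 0.52578461 -0.14232013  0.084     ]
```

View pics/w3c.png

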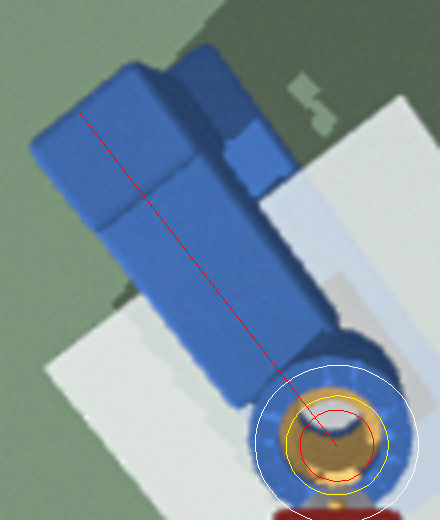

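View pics/w3d.png

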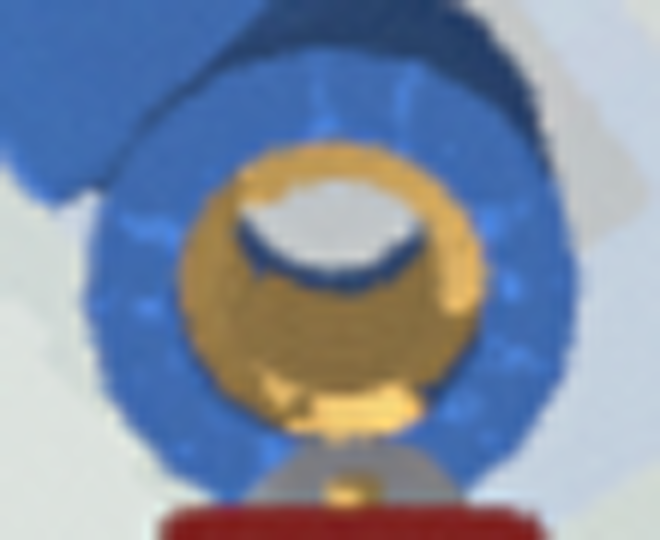

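Run:
```python
from h import *
c=cam("wrist")
p=(317.3,193.9);print(plane(c,p,.084))
cs=[c,cam("scene"),cam("side")]
X,e=tri(cs,[p,(273.6,141.5),(412.3,141.7)]);print(X,np.round(e,2))
# where would gripped screw (axis at TCP) show: pin end near camera & head top
s=arm.get_state();A=R.from_euler('xyz',s['ee_rot']).as_matrix();t=s['eef_pos'];hz=t[2]+.0055
H=np.array([t[0],t[1],hz]); y=A[:,1]
print('tool y',y.round(3))
for sg in(1,-1):
    print('pin end',proj(c,[H+[0,0,-.0495]+sg*.0115*y]), 'head end top',proj(c,[H+[0,0,.011]+sg*.023*y]),'bottom',proj(c,[H-[0,0,.011]+sg*.023*y]))
print('tip',proj(c,[H-[0,0,.077]]))
```

```text
[ 0.52366125 -0.13964031  0.084     ]
[ 0.52159    -0.14021534  0.08153652] [2.   0.29 1.14]
tool y [ 0.665 -0.747 -0.   ]
pin end [[318.742687   212.17829645]] head end top [[318.79157118 228.01127255]] bottom [[318.77286428 213.56455263]]
pin end [[318.72903771 243.52061364]] head end top [[318.75029102 312.39693541]] bottom [[318.73800902 288.56816621]]
tip [[318.72593445 215.5089415 ]]
```

{"name": "jog_arm", "arguments": {
  "motion": [
    {"dx": 0.005,"dy": 0.001,"dz": -0.0015,"twist": 0},
    {"dx": 0.015,"dy": 0.001,"dz": -0.0015,"twist": 0},
    {"dx": 0.025,"dy": 0.001,"dz": -0.0015,"twist": 0},
    {"dx": 0.035,"dy": 0.001,"dz": -0.0015,"twist": 0},
    {"dx": 0.043,"dy": 0.001,"dz": -0.0015,"twist": 0},
    {"dx": 0.049,"dy": 0.001,"dz": -0.0015,"twist": 0},
    {"dx": 0.053,"dy": 0.001,"dz": -0.0015,"twist": 0},
    {"dx": 0.056,"dy": 0.001,"dz": -0.0015,"twist": 0},
    {"dx": 0.056,"dy": 0.001,"dz": -0.0015,"twist": 0},
    {"dx": 0.056,"dy": 0.001,"dz": -0.0015,"twist": 0}
  ]
}}

```text
t: 7.05
eef_pos: [0.5232, -0.1392, 0.1607]
ee_rot: [1.899, 1.571, -0.516]
force: [0.1, -0.0, 0.3]
width: 0.0178
```

```bash
python3 plan.py .523 -.139 .16 -.845;  python3 - <<'E'
from h import *
for n in("wrist","scene","side"):cv2.imwrite(f"pics/{n}4.png",arm.grab_frame(n)[:,:,::-1])
a=cv2.imread("pics/scene4.png")[110:170,240:300];b=cv2.imread("pics/side4.png")[100:160,380:440];w=cv2.imread("pics/wrist4.png")[150:250,270:370]
cv2.imwrite("pics/ss4.png",np.hstack([cv2.resize(x,(266,400),interpolation=2) if 0 else cv2.resize(x,(266,266),interpolation=2) for x in(a,b,w)]))
E
```

```text
pos [ 0.5232 -0.1392  0.1607] t 7.05 w 0.0178 F [ 0.1 -0.   0.3] q [ 0.102  0.205 -0.391  0.    -0.975  0.624]
shift mm [ 0.7 -0.3  0. ]
jaw yaw -2.415 bar yaw 2.297 tilt 0.0003
twist deg 0.0 or -180.0
```

View pics/ss4.png

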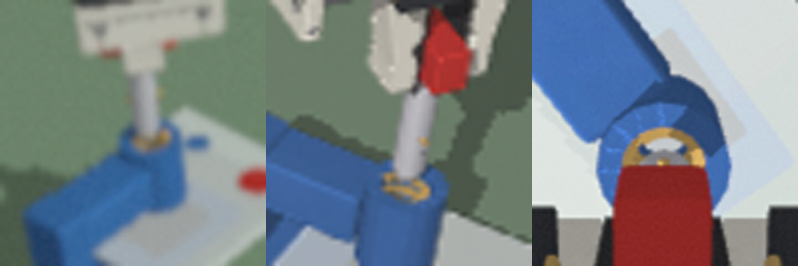

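The tip is over the bore in all three views. In the wrist crop the boss centre and bar centre both sit at x≈664. I'm descending slowly.

{"name": "jog_arm", "arguments": {
  "motion": [
    {"dx": 0.003,"dy": 0,"dz": 0,"twist": 0},
    {"dx": 0.006,"dy": 0,"dz": 0,"twist": 0},
    {"dx": 0.009,"dy": 0,"dz": 0,"twist": 0},
    {"dx": 0.012,"dy": 0,"dz": 0,"twist": 0},
    {"dx": 0.015,"dy": 0,"dz": 0,"twist": 0},
    {"dx": 0.018,"dy": 0,"dz": 0,"twist": 0},
    {"dx": 0.021,"dy": 0,"dz": 0,"twist": 0},
    {"dx": 0.023,"dy": 0,"dz": 0,"twist": 0},
    {"dx": 0.023,"dy": 0,"dz": 0,"twist": 0}
  ]
}}

```text
t: 7.95
eef_pos: [0.5228, -0.1391, 0.137]
ee_rot: [-0.783, 1.57, 3.085]
force: [-0.1, -1.1, -0.8]
width: 0.0177
```

Nothing has touched yet. I'll continue in small steps.

{"name": "jog_arm", "arguments": {
  "motion": [
    {"dx": 0.001,"dy": 0,"dz": 0,"twist": 0},
    {"dx": 0.002,"dy": 0,"dz": 0,"twist": 0},
    {"dx": 0.003,"dy": 0,"dz": 0,"twist": 0},
    {"dx": 0.004,"dy": 0,"dz": 0,"twist": 0},
    {"dx": 0.005,"dy": 0,"dz": 0,"twist": 0},
    {"dx": 0.005,"dy": 0,"dz": 0,"twist": 0}
  ]
}}

```text
t: 8.45
eef_pos: [0.523, -0.1391, 0.1324]
ee_rot: [-2.358, 1.571, 1.51]
force: [-0.9, 0.7, -1.6]
width: 0.0175
```

```bash
python3 plan.py .523 -.139 .13 -.845
```

```text
pos [ 0.523  -0.1391  0.1324] t 8.45 w 0.0175 F [-0.9  0.7 -1.6] q [ 0.102  0.235 -0.426 -0.    -0.91   0.624]
shift mm [ 2.4 -0.1 -0.1]
jaw yaw -2.415 bar yaw 2.297 tilt 0.0
twist deg 0.0 or -180.0
```

{"name": "jog_arm", "arguments": {
  "motion": [
    {"dx": 0.001,"dy": 0,"dz": 0,"twist": 0},
    {"dx": 0.002,"dy": 0,"dz": 0,"twist": 0},
    {"dx": 0.003,"dy": 0,"dz": 0,"twist": 0},
    {"dx": 0.0035,"dy": 0,"dz": 0,"twist": 0},
    {"dx": 0.0035,"dy": 0,"dz": 0,"twist": 0}
  ]
}}

```text
t: 8.87
eef_pos: [0.523, -0.1392, 0.1289]
ee_rot: [-0.596, 1.571, -3.012]
force: [-1.2, 0.4, -1.6]
width: 0.0179
```

{"name": "jog_arm", "arguments": {
  "motion": [
    {"dx": 0,"dy": 0,"dz": 0,"twist": 0},
    {"dx": 0,"dy": 0,"dz": 0,"twist": 0},
    {"dx": 0,"dy": 0,"dz": 0,"twist": 0},
    {"dx": 0,"dy": 0,"dz": 0,"twist": 0}
  ],
  "gripper": 0.0225
}}

```text
t: 9.2
eef_pos: [0.5232, -0.1392, 0.1292]
ee_rot: [2.158, 1.57, -0.257]
force: [-0.5, 0.0, 0.0]
width: 0.0227
```

```bash
cat > look.py <<'E'
from h import *
import sys
k=sys.argv[1]
from plan import go
go([.523,-.139,.129],-.845)
for n in("wrist","scene","side"):cv2.imwrite(f"pics/{n}{k}.png",arm.grab_frame(n)[:,:,::-1])
a=cv2.imread(f"pics/scene{k}.png")[110:170,240:300];b=cv2.imread(f"pics/side{k}.png")[100:160,380:440];w=cv2.imread(f"pics/wrist{k}.png")[150:330,230:410]
cv2.imwrite(f"pics/ss{k}.png",np.hstack([cv2.resize(x,(266,266),interpolation=2) for x in(a,b,w)]))
E
python3 look.py 5
```

```text
pos [ 0.5232 -0.1392  0.1292] t 9.2 w 0.0227 F [-0.5  0.   0. ] q [ 0.102  0.239 -0.429  0.    -0.902  0.624]
shift mm [ 0.2 -0.3  0. ]
jaw yaw -2.415 bar yaw 2.297 tilt 0.0004
twist deg 0.0 or -180.0
```

View pics/ss5.png

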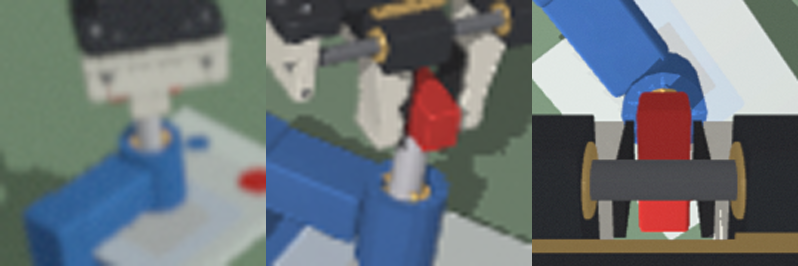

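{"name": "jog_arm", "arguments": {
  "motion": [
    {"dx": 0,"dy": 0,"dz": 0,"twist": -1.5},
    {"dx": 0,"dy": 0,"dz": 0,"twist": -3},
    {"dx": 0,"dy": 0,"dz": 0,"twist": -4.5},
    {"dx": 0,"dy": 0,"dz": 0,"twist": -6},
    {"dx": 0,"dy": 0,"dz": 0,"twist": -8},
    {"dx": 0,"dy": 0,"dz": 0,"twist": -10},
    {"dx": 0,"dy": 0,"dz": 0,"twist": -12},
    {"dx": 0,"dy": 0,"dz": 0,"twist": -14},
    {"dx": 0,"dy": 0,"dz": 0,"twist": -16},
    {"dx": 0,"dy": 0,"dz": 0,"twist": -18},
    {"dx": 0,"dy": 0,"dz": 0,"twist": -20},
    {"dx": 0,"dy": 0,"dz": 0,"twist": -22},
    {"dx": 0,"dy": 0,"dz": 0,"twist": -24},
    {"dx": 0,"dy": 0,"dz": 0,"twist": -26},
    {"dx": 0,"dy": 0,"dz": 0,"twist": -28},
    {"dx": 0,"dy": 0,"dz": 0,"twist": -30},
    {"dx": 0,"dy": 0,"dz": 0,"twist": -32},
    {"dx": 0,"dy": 0,"dz": 0,"twist": -34},
    {"dx": 0,"dy": 0,"dz": 0,"twist": -34},
    {"dx": 0,"dy": 0,"dz": 0,"twist": -34}
  ]
}}

```text
t: 11.02
eef_pos: [0.5232, -0.1392, 0.1293]
ee_rot: [1.604, 1.57, -0.218]
force: [1.5, -0.3, 0.7]
width: 0.0228
```

```bash
python3 look.py 6
```

```text
pos [ 0.5232 -0.1392  0.1293] t 11.02 w 0.0228 F [ 1.5 -0.3  0.7] q [ 0.102  0.238 -0.429  0.    -0.903  1.217]
shift mm [ 0.3 -0.3 -0.2]
jaw yaw -1.823 bar yaw 2.89 tilt 0.0005
twist deg 34.0 or -146.0
```

View pics/ss6.png

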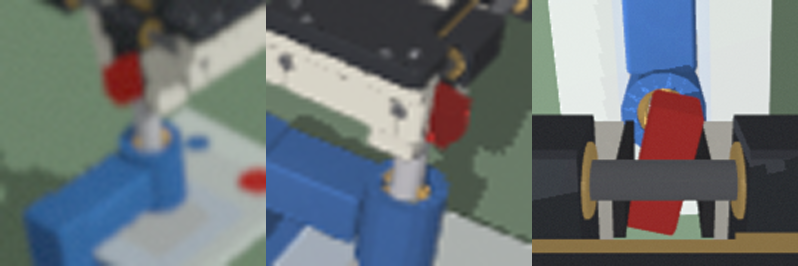

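View pics/wrist6.png

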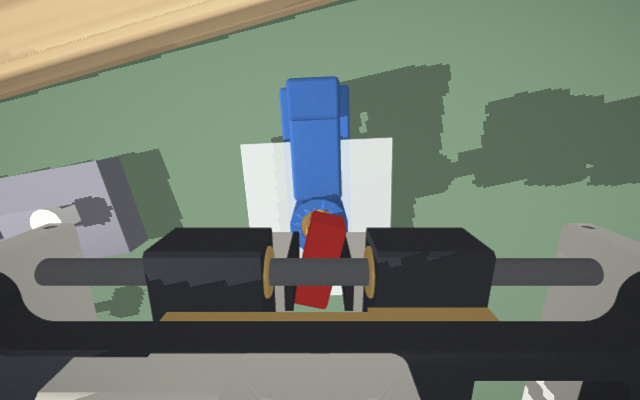

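The tool is now lined up with the clamp's x, and the bar lags by about 0.25 rad, just before the crest. I'm turning on slowly until it drops.

{"name": "jog_arm", "arguments": {
  "motion": [
    {"dx": 0,"dy": 0,"dz": 0,"twist": 0},
    {"dx": 0,"dy": 0,"dz": 0,"twist": 0},
    {"dx": 0,"dy": 0,"dz": 0,"twist": -1},
    {"dx": 0,"dy": 0,"dz": 0,"twist": -2},
    {"dx": 0,"dy": 0,"dz": 0,"twist": -3},
    {"dx": 0,"dy": 0,"dz": 0,"twist": -4},
    {"dx": 0,"dy": 0,"dz": 0,"twist": -5},
    {"dx": 0,"dy": 0,"dz": 0,"twist": -6},
    {"dx": 0,"dy": 0,"dz": 0,"twist": -7},
    {"dx": 0,"dy": 0,"dz": 0,"twist": -8},
    {"dx": 0,"dy": 0,"dz": 0,"twist": -9},
    {"dx": 0,"dy": 0,"dz": 0,"twist": -10},
    {"dx": 0,"dy": 0,"dz": 0,"twist": -11},
    {"dx": 0,"dy": 0,"dz": 0,"twist": -12},
    {"dx": 0,"dy": 0,"dz": 0,"twist": -12},
    {"dx": 0,"dy": 0,"dz": 0,"twist": -12}
  ]
}}

```text
t: 12.5
eef_pos: [0.523, -0.1392, 0.129]
ee_rot: [-1.339, 1.571, -2.952]
force: [0.3, -1.5, 2.6]
width: 0.0225
```

```bash
python3 look.py 7
```

```text
pos [ 0.523  -0.1392  0.129 ] t 12.5 w 0.0225 F [ 0.3 -1.5  2.6] q [ 0.102  0.239 -0.43   0.    -0.903  1.427]
shift mm [ 0.   0.  -0.2]
jaw yaw -1.612 bar yaw 3.1 tilt 0.0001
twist deg 46.0 or -134.0
```

View pics/ss7.png

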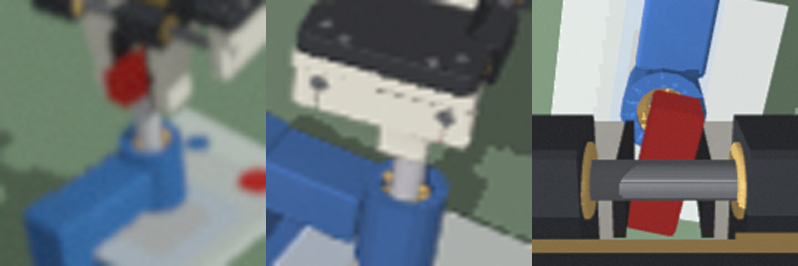

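Not dropped yet; the bar is at about -0.08 rad relative. Continuing.

{"name": "jog_arm", "arguments": {
  "motion": [
    {"dx": 0,"dy": 0,"dz": 0,"twist": -1},
    {"dx": 0,"dy": 0,"dz": 0,"twist": -2},
    {"dx": 0,"dy": 0,"dz": 0,"twist": -3},
    {"dx": 0,"dy": 0,"dz": 0,"twist": -4},
    {"dx": 0,"dy": 0,"dz": 0,"twist": -5},
    {"dx": 0,"dy": 0,"dz": 0,"twist": -6},
    {"dx": 0,"dy": 0,"dz": 0,"twist": -7},
    {"dx": 0,"dy": 0,"dz": 0,"twist": -8},
    {"dx": 0,"dy": 0,"dz": 0,"twist": -8},
    {"dx": 0,"dy": 0,"dz": 0,"twist": -8}
  ]
}}

```text
t: 13.48
eef_pos: [0.523, -0.139, 0.1289]
ee_rot: [-2.297, 1.571, 2.514]
force: [0.1, -0.6, 0.0]
width: 0.0222
```

```bash
python3 look.py 8
```

```text
pos [ 0.523  -0.139   0.1289] t 13.48 w 0.0222 F [ 0.1 -0.6  0. ] q [ 0.102  0.239 -0.43  -0.    -0.902  1.567]
shift mm [-0.1  0.  -0. ]
jaw yaw -1.473 bar yaw 0.098 tilt 0.0003
twist deg 54.0 or -126.0
```

View pics/ss8.png

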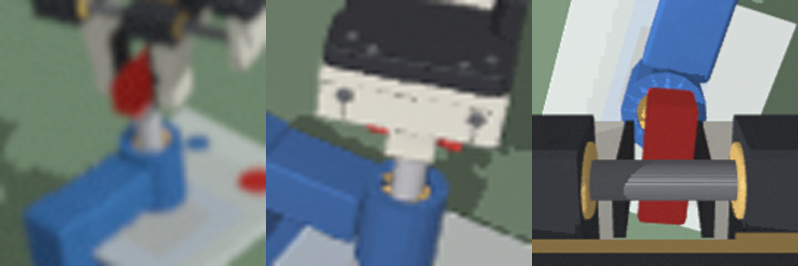

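The bar swung forward into line with the jaws and looks lower. I'll check the height against overlays for 127 mm and 135 mm.

```bash
cat > hz.py <<'E'
from h import *
import sys
from scipy.optimize import minimize
def est(png,z0=.127,yaw0=0.1,xy=(.523,-.139),draw=None):
    c=cam("wrist"); im=cv2.imread(png).astype(float); S=6
    x1,y1,w,h=270,180,100,145
    rd=im[:,:,2]-(im[:,:,0]+im[:,:,1])/2
    m=cv2.resize(rd[y1:y1+h,x1:x1+w],None,fx=S,fy=S)>50
    m=m.astype(np.uint8)
    # ignore rows of rod / carriage occluding: rows where rod lies
    V=np.ones_like(m); V[(255-y1)*S:(288-y1)*S]=0; V[(305-y1)*S:]=0
    cor=np.array([[i,j,k] for i in(-.5,.5) for j in(-.5,.5) for k in(-.5,.5)])*(.046,.018,.022)
    def q(p):
        X=cor@R.from_euler('z',p[3]).as_matrix().T+p[:3]
        return cv2.convexHull(np.round(((proj(c,X)-[x1,y1]+.5)*S-.5)*16).astype(np.int32))
    def cost(p):
        r=np.zeros_like(m);cv2.fillConvexPoly(r,q(p),1,cv2.LINE_8,4)
        return 1-(r&m&V).sum()/((r|m)&V).sum()+ (np.hypot(p[0]-xy[0],p[1]-xy[1])/.02)**2
    best=None
    for z in(z0-.008,z0,z0+.008):
      for dy in(-.2,0,.2):
        p0=np.array([*xy,z,yaw0+dy])
        r=minimize(cost,p0,method='Nelder-Mead',options=dict(initial_simplex=np.vstack([p0]+[p0+d for d in np.diag([.003,.003,.006,.15])]),xatol=1e-5,fatol=1e-5))
        if best is None or r.fun<best.fun:best=r
    return best.x.round(4),round(best.fun,3)
if __name__=="__main__":
    print(est(sys.argv[1],float(sys.argv[2]),float(sys.argv[3])))
E
python3 hz.py pics/wrist8.png .127 .1
python3 - <<'E'
# old frames: camera pose same position, only tool yaw differs -> skip exact; compare using rotated model
import sys;sys.path.insert(0,'.')
import hz; from h import *
base=hz.cam("wrist")
s=arm.get_state(); t=s['eef_pos']
for png,ang in(("pics/wrist7.png",-8),("pics/wrist6.png",-20),("pics/wrist5.png",-54)):
    Rz=R.from_euler('z',np.radians(ang)).as_matrix()
    K,e,A=base; e2=Rz@(e-t)+t; hz.cam=lambda n,K=K,e2=e2,A2=Rz@A:(K,e2,A2)
    print(png,hz.est(png,.133,.1+np.radians(ang)))
E
```

```text
(array([ 0.5211, -0.141 ,  0.1217,  0.0191]), np.float64(0.112))
pics/wrist7.png (array([ 0.5217, -0.1399,  0.1288, -0.2472]), np.float64(0.098))
pics/wrist6.png (array([ 0.5217, -0.1397,  0.1284, -0.4535]), np.float64(0.076))
pics/wrist5.png (array([ 0.5216, -0.1387,  0.127 , -0.8458]), np.float64(0.031))
```

The heights relative to the known landing height (the wrist estimate has a -6 mm bias) are 134.5 and 135 before, and 127.5 now, so it dropped. Now I'll turn clockwise with loose jaws, following it down.

{"name": "jog_arm", "arguments": {
  "motion": [
    {"dx": 0.001,"dy": 0,"dz": 0,"twist": 3},
    {"dx": 0.002,"dy": 0,"dz": 0,"twist": 7},
    {"dx": 0.003,"dy": 0,"dz": 0,"twist": 12},
    {"dx": 0.004,"dy": 0,"dz": 0,"twist": 17},
    {"dx": 0.005,"dy": 0,"dz": 0,"twist": 22},
    {"dx": 0.006,"dy": 0,"dz": 0,"twist": 27},
    {"dx": 0.007,"dy": 0,"dz": 0,"twist": 32},
    {"dx": 0.0075,"dy": 0,"dz": 0,"twist": 37},
    {"dx": 0.008,"dy": 0,"dz": 0,"twist": 42},
    {"dx": 0.0085,"dy": 0,"dz": 0,"twist": 47},
    {"dx": 0.009,"dy": 0,"dz": 0,"twist": 52},
    {"dx": 0.0095,"dy": 0,"dz": 0,"twist": 57},
    {"dx": 0.01,"dy": 0,"dz": 0,"twist": 62},
    {"dx": 0.01,"dy": 0,"dz": 0,"twist": 67},
    {"dx": 0.0105,"dy": 0,"dz": 0,"twist": 72},
    {"dx": 0.0105,"dy": 0,"dz": 0,"twist": 77},
    {"dx": 0.011,"dy": 0,"dz": 0,"twist": 82},
    {"dx": 0.011,"dy": 0,"dz": 0,"twist": 87},
    {"dx": 0.0115,"dy": 0,"dz": 0,"twist": 90},
    {"dx": 0.0115,"dy": 0,"dz": 0,"twist": 90}
  ]
}}

```text
t: 15.3
eef_pos: [0.523, -0.1392, 0.1175]
ee_rot: [-0.167, 1.571, 3.07]
force: [-0.2, 1.4, 0.4]
width: 0.0225
```

```bash
python3 look.py 9; python3 hz.py pics/wrist9.png .118 -1.2
```

```text
pos [ 0.523  -0.1392  0.1175] t 15.3 w 0.0225 F [-0.2  1.4  0.4] q [ 0.102  0.252 -0.443 -0.    -0.876 -0.007]
shift mm [-11.5  -0.2  -0. ]
jaw yaw -3.046 bar yaw 1.666 tilt 0.0001
twist deg -36.1 or 143.9
(array([ 0.5236, -0.1385,  0.1206, -1.2808]), np.float64(0.048))
```

View pics/ss9.png

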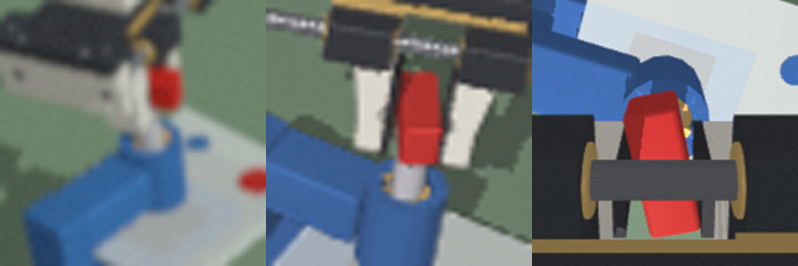

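```bash
cat > sz.py <<'E'
from h import *
import sys,fit
from scipy.optimize import minimize_scalar
def sz(png,yaw,n='side',xy=(.5225,-.1393)):
    c=cam(n);im=cv2.imread(png).astype(float)
    b=im[:,:,2]-(im[:,:,0]+im[:,:,1])/2
    u=proj(c,[[*xy,.12]])[0].astype(int);x1,y1=u-[20,25];S=8
    m=(cv2.resize(b[y1:y1+50,x1:x1+40],None,fx=S,fy=S)>55).astype(np.uint8)
    cor=np.array([[i,j,k] for i in(-.5,.5) for j in(-.5,.5) for k in(-.5,.5)])*(.046,.018,.022)
    best=(9,)
    for z in np.arange(.1,.142,.0005):
      for dy in np.arange(-.3,.31,.05):
        X=cor@R.from_euler('z',yaw+dy).as_matrix().T+[*xy,z]
        q=(proj(c,X)-[x1,y1]+.5)*S-.5
        r=np.zeros_like(m);cv2.fillConvexPoly(r,cv2.convexHull(np.round(q*16).astype(np.int32)),1,cv2.LINE_8,4)
        J=1-(r&m).sum()/(r|m).sum()
        if J<best[0]:best=(round(J,3),round(z,4),round(yaw+dy,2))
    return best
if __name__=="__main__": print(sz(sys.argv[1],float(sys.argv[2]),*(sys.argv[3:4])))
E
python3 sz.py pics/side9.png -1.28; python3 sz.py pics/scene9.png -1.28 scene
python3 sz.py pics/side5.png -.845;python3 sz.py pics/side6.png -.45
```

```text
(np.float64(0.234), np.float64(0.126), np.float64(-1.28))
(np.float64(0.628), np.float64(0.122), np.float64(-0.98))
(np.float64(0.448), np.float64(0.134), np.float64(-0.9))
(np.float64(0.699), np.float64(0.1345), np.float64(-0.6))
```

The side view gives about 125–126 mm and 124.3 is expected, so it's feeding. Continuing.

{"name": "jog_arm", "arguments": {
  "motion": [
    {"dx": 0,"dy": 0,"dz": 0,"twist": 3},
    {"dx": 0,"dy": 0,"dz": 0,"twist": 7},
    {"dx": 0.0005,"dy": 0,"dz": 0,"twist": 12},
    {"dx": 0.0005,"dy": 0,"dz": 0,"twist": 17},
    {"dx": 0.001,"dy": 0,"dz": 0,"twist": 22},
    {"dx": 0.001,"dy": 0,"dz": 0,"twist": 27},
    {"dx": 0.0015,"dy": 0,"dz": 0,"twist": 32},
    {"dx": 0.0015,"dy": 0,"dz": 0,"twist": 37},
    {"dx": 0.002,"dy": 0,"dz": 0,"twist": 42},
    {"dx": 0.002,"dy": 0,"dz": 0,"twist": 47},
    {"dx": 0.0025,"dy": 0,"dz": 0,"twist": 52},
    {"dx": 0.0025,"dy": 0,"dz": 0,"twist": 57},
    {"dx": 0.003,"dy": 0,"dz": 0,"twist": 62},
    {"dx": 0.003,"dy": 0,"dz": 0,"twist": 67},
    {"dx": 0.0035,"dy": 0,"dz": 0,"twist": 72},
    {"dx": 0.0035,"dy": 0,"dz": 0,"twist": 77},
    {"dx": 0.004,"dy": 0,"dz": 0,"twist": 82},
    {"dx": 0.004,"dy": 0,"dz": 0,"twist": 87},
    {"dx": 0.004,"dy": 0,"dz": 0,"twist": 90},
    {"dx": 0.004,"dy": 0,"dz": 0,"twist": 90}
  ]
}}

```text
t: 17.12
eef_pos: [0.523, -0.1391, 0.1135]
ee_rot: [1.549, 1.571, -3.067]
force: [0.9, 0.4, -0.0]
width: 0.0222
```

```bash
python3 look.py 10; python3 hz.py pics/wrist10.png .116 -2.9; python3 sz.py pics/side10.png -2.9; python3 sz.py pics/scene10.png -2.9 scene
```

```text
pos [ 0.523  -0.1391  0.1135] t 17.12 w 0.0222 F [ 0.9  0.4 -0. ] q [ 0.102  0.257 -0.447 -0.    -0.867 -1.576]
shift mm [-15.5  -0.    0.1]
jaw yaw 1.668 bar yaw 0.097 tilt 0.0001
twist deg 54.0 or -126.0
(array([ 0.5239, -0.1398,  0.1176, -2.8532]), np.float64(0.066))
(np.float64(1.0), np.float64(0.1), np.float64(-3.2))
(np.float64(0.445), np.float64(0.1235), np.float64(-2.8))
```

View pics/ss10.png

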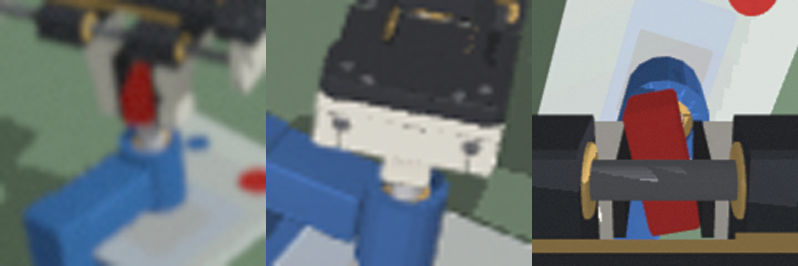

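It's feeding at about 3–4 mm per 90°. Joint 6 can't finish the turn, so I'll regrasp: open, turn back 180°, straddle again.

{"name": "jog_arm", "arguments": {
  "motion": [
    {"dx": 0,"dy": 0,"dz": 0,"twist": 0},
    {"dx": 0,"dy": 0,"dz": 0,"twist": 0},
    {"dx": 0,"dy": 0,"dz": 0,"twist": 0},
    {"dx": 0,"dy": 0,"dz": 0,"twist": 0},
    {"dx": 0,"dy": 0,"dz": 0,"twist": 0},
    {"dx": 0,"dy": 0,"dz": 0,"twist": 0},
    {"dx": 0,"dy": 0,"dz": 0,"twist": -3},
    {"dx": 0,"dy": 0,"dz": 0,"twist": -9},
    {"dx": 0,"dy": 0,"dz": 0,"twist": -16},
    {"dx": 0,"dy": 0,"dz": 0,"twist": -23},
    {"dx": 0,"dy": 0,"dz": 0,"twist": -30},
    {"dx": 0,"dy": 0,"dz": 0,"twist": -37},
    {"dx": 0,"dy": 0,"dz": 0,"twist": -44},
    {"dx": 0,"dy": 0,"dz": 0,"twist": -51},
    {"dx": 0,"dy": 0,"dz": 0,"twist": -58},
    {"dx": 0,"dy": 0,"dz": 0,"twist": -65},
    {"dx": 0,"dy": 0,"dz": 0,"twist": -72},
    {"dx": 0,"dy": 0,"dz": 0,"twist": -79},
    {"dx": 0,"dy": 0,"dz": 0,"twist": -86},
    {"dx": 0,"dy": 0,"dz": 0,"twist": -90}
  ],
  "gripper": 0.07
}}

```text
t: 18.93
eef_pos: [0.5231, -0.1392, 0.1136]
ee_rot: [2.84, 1.571, -0.196]
force: [0.0, -0.2, 0.2]
width: 0.0705
```

```bash
python3 look.py 11; python3 sz.py pics/side11.png -2.85
```

```text
pos [ 0.5231 -0.1392  0.1136] t 18.93 w 0.0705 F [ 0.  -0.2  0.2] q [ 0.102  0.257 -0.447  0.    -0.867  0.003]
shift mm [-15.4  -0.2   0.1]
jaw yaw -3.037 bar yaw 1.676 tilt 0.0001
twist deg -35.6 or 144.4
(np.float64(0.205), np.float64(0.1205), np.float64(-2.85))
```

View pics/ss11.png

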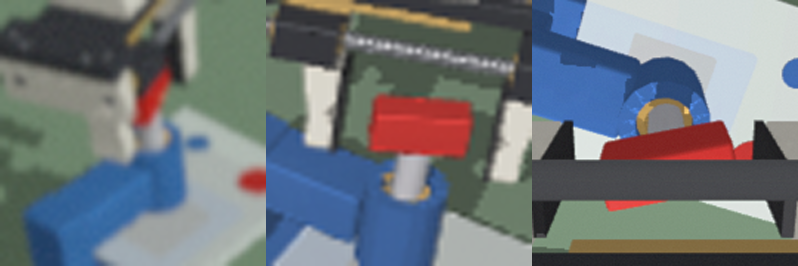

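The screw held by itself at 120.5 mm (expected 120.3), bar yaw −2.85. I'll finish the turn-back and straddle again.

{"name": "jog_arm", "arguments": {
  "motion": [
    {"dx": 0,"dy": 0,"dz": 0,"twist": -6},
    {"dx": 0,"dy": 0,"dz": 0,"twist": -13},
    {"dx": 0,"dy": 0,"dz": 0,"twist": -20},
    {"dx": 0,"dy": 0,"dz": 0,"twist": -27},
    {"dx": 0,"dy": 0,"dz": 0,"twist": -34},
    {"dx": 0,"dy": 0,"dz": 0,"twist": -41},
    {"dx": 0,"dy": 0,"dz": 0,"twist": -48},
    {"dx": 0,"dy": 0,"dz": 0,"twist": -55},
    {"dx": 0,"dy": 0,"dz": 0,"twist": -62},
    {"dx": 0,"dy": 0,"dz": 0,"twist": -69},
    {"dx": 0,"dy": 0,"dz": 0,"twist": -76},
    {"dx": 0,"dy": 0,"dz": 0,"twist": -83},
    {"dx": 0,"dy": 0,"dz": 0,"twist": -90},
    {"dx": 0,"dy": 0,"dz": 0,"twist": -96},
    {"dx": 0,"dy": 0,"dz": 0,"twist": -100},
    {"dx": 0,"dy": 0,"dz": 0,"twist": -100},
    {"dx": 0,"dy": 0,"dz": 0,"twist": -100}
  ]
}}

```text
t: 20.5
eef_pos: [0.523, -0.1392, 0.1136]
ee_rot: [-2.854, 1.571, 2.126]
force: [0.4, 0.1, 0.6]
width: 0.0702
```

{"name": "jog_arm", "arguments": {
  "motion": [
    {"dx": 0,"dy": 0,"dz": 0,"twist": 0},
    {"dx": 0,"dy": 0,"dz": 0,"twist": 0},
    {"dx": 0,"dy": 0,"dz": 0,"twist": 0},
    {"dx": 0,"dy": 0,"dz": 0,"twist": 0},
    {"dx": 0,"dy": 0,"dz": 0,"twist": 0},
    {"dx": 0,"dy": 0,"dz": 0,"twist": 0},
    {"dx": 0,"dy": 0,"dz": 0,"twist": 0}
  ],
  "gripper": 0.0225
}}

```text
t: 21.08
eef_pos: [0.523, -0.1392, 0.1136]
ee_rot: [-1.629, 1.571, -2.927]
force: [0.7, 0.5, -0.2]
width: 0.0286
```

```bash
python3 look.py 12; python3 hz.py pics/wrist12.png .115 -2.85
```

```text
pos [ 0.523  -0.1392  0.1136] t 21.08 w 0.0286 F [ 0.7  0.5 -0.2] q [ 0.102  0.257 -0.447  0.    -0.867  1.741]
shift mm [-15.4   0.   -0.2]
jaw yaw -1.298 bar yaw 0.272 tilt 0.0
twist deg 64.0 or -116.0
(array([ 0.5207, -0.1406,  0.1172, -2.8463]), np.float64(0.042))
```

View pics/ss12.png

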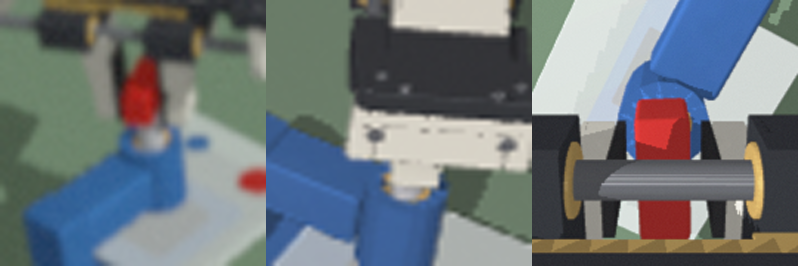

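{"name": "jog_arm", "arguments": {
  "motion": [
    {"dx": 0,"dy": 0,"dz": 0,"twist": 0},
    {"dx": 0,"dy": 0,"dz": 0,"twist": 3},
    {"dx": 0,"dy": 0,"dz": 0,"twist": 8},
    {"dx": 0.0005,"dy": 0,"dz": 0,"twist": 14},
    {"dx": 0.0005,"dy": 0,"dz": 0,"twist": 20},
    {"dx": 0.001,"dy": 0,"dz": 0,"twist": 26},
    {"dx": 0.001,"dy": 0,"dz": 0,"twist": 32},
    {"dx": 0.001,"dy": 0,"dz": 0,"twist": 38},
    {"dx": 0.0015,"dy": 0,"dz": 0,"twist": 44},
    {"dx": 0.0015,"dy": 0,"dz": 0,"twist": 50},
    {"dx": 0.002,"dy": 0,"dz": 0,"twist": 56},
    {"dx": 0.002,"dy": 0,"dz": 0,"twist": 62},
    {"dx": 0.0025,"dy": 0,"dz": 0,"twist": 68},
    {"dx": 0.0025,"dy": 0,"dz": 0,"twist": 74},
    {"dx": 0.003,"dy": 0,"dz": 0,"twist": 80},
    {"dx": 0.003,"dy": 0,"dz": 0,"twist": 86},
    {"dx": 0.0035,"dy": 0,"dz": 0,"twist": 92},
    {"dx": 0.0035,"dy": 0,"dz": 0,"twist": 97},
    {"dx": 0.004,"dy": 0,"dz": 0,"twist": 100},
    {"dx": 0.004,"dy": 0,"dz": 0,"twist": 100}
  ]
}}

```text
t: 22.9
eef_pos: [0.523, -0.1392, 0.1095]
ee_rot: [-0.282, 1.571, 2.955]
force: [0.4, 0.3, 0.7]
width: 0.0221
```

```bash
python3 look.py 13; python3 hz.py pics/wrist13.png .111 -4.4; python3 sz.py pics/side13.png -4.4
```

```text
pos [ 0.523  -0.1392  0.1095] t 22.9 w 0.0221 F [0.4 0.3 0.7] q [ 0.102  0.262 -0.452 -0.    -0.857 -0.007]
shift mm [-19.5  -0.2  -0. ]
jaw yaw -3.046 bar yaw 1.666 tilt 0.0001
twist deg -36.1 or 143.9
(array([ 0.523 , -0.1383,  0.1155, -4.4245]), np.float64(0.07))
(np.float64(0.284), np.float64(0.116), np.float64(-4.4))
```

View pics/ss13.png

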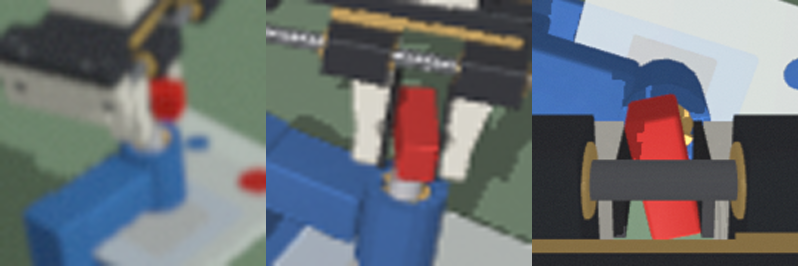

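116 mm at bar yaw −4.42 (expected 116.3), on the thread's line. Now the last 103°.

{"name": "jog_arm", "arguments": {
  "motion": [
    {"dx": 0,"dy": 0,"dz": 0,"twist": 3},
    {"dx": 0,"dy": 0,"dz": 0,"twist": 8},
    {"dx": 0.0005,"dy": 0,"dz": 0,"twist": 14},
    {"dx": 0.0005,"dy": 0,"dz": 0,"twist": 20},
    {"dx": 0.001,"dy": 0,"dz": 0,"twist": 26},
    {"dx": 0.001,"dy": 0,"dz": 0,"twist": 32},
    {"dx": 0.001,"dy": 0,"dz": 0,"twist": 38},
    {"dx": 0.0015,"dy": 0,"dz": 0,"twist": 44},
    {"dx": 0.0015,"dy": 0,"dz": 0,"twist": 50},
    {"dx": 0.002,"dy": 0,"dz": 0,"twist": 56},
    {"dx": 0.002,"dy": 0,"dz": 0,"twist": 62},
    {"dx": 0.0025,"dy": 0,"dz": 0,"twist": 68},
    {"dx": 0.0025,"dy": 0,"dz": 0,"twist": 74},
    {"dx": 0.003,"dy": 0,"dz": 0,"twist": 80},
    {"dx": 0.003,"dy": 0,"dz": 0,"twist": 86},
    {"dx": 0.0035,"dy": 0,"dz": 0,"twist": 92},
    {"dx": 0.0035,"dy": 0,"dz": 0,"twist": 98},
    {"dx": 0.004,"dy": 0,"dz": 0,"twist": 103},
    {"dx": 0.004,"dy": 0,"dz": 0,"twist": 103},
    {"dx": 0.004,"dy": 0,"dz": 0,"twist": 103}
  ]
}}

```text
t: 24.72
eef_pos: [0.5231, -0.1392, 0.1056]
ee_rot: [-1.775, 1.571, -0.329]
force: [-0.0, -0.2, -0.6]
width: 0.0225
```

{"name": "jog_arm", "arguments": {
  "motion": [
    {"dx": 0,"dy": 0,"dz": 0,"twist": 0},
    {"dx": 0,"dy": 0,"dz": 0,"twist": 0},
    {"dx": 0,"dy": 0,"dz": 0,"twist": 0},
    {"dx": 0,"dy": 0,"dz": 0,"twist": 0},
    {"dx": 0,"dy": 0,"dz": 0,"twist": 0},
    {"dx": 0,"dy": 0,"dz": 0,"twist": 0},
    {"dx": 0,"dy": 0,"dz": 0,"twist": 0},
    {"dx": 0,"dy": 0,"dz": 0,"twist": 0}
  ],
  "gripper": 0.014,
  "newtons": 12
}}

```text
t: 25.38
eef_pos: [0.5231, -0.1391, 0.1056]
ee_rot: [-1.514, 1.571, -0.072]
force: [1.0, 0.6, -0.1]
width: 0.018
```

```bash
python3 look.py 14; python3 hz.py pics/wrist14.png .106 -6.43; python3 sz.py pics/side14.png -6.43; python3 sz.py pics/scene14.png -6.43 scene
```

```text
pos [ 0.5231 -0.1391  0.1056] t 25.38 w 0.018 F [ 1.   0.6 -0.1] q [ 0.102  0.266 -0.456  0.    -0.848 -1.802]
shift mm [-23.4   0.1   0.1]
jaw yaw 1.442 bar yaw 3.013 tilt 0.0001
twist deg 41.0 or -139.0
(array([ 0.5254, -0.1399,  0.1085, -6.4105]), np.float64(0.08))
(np.float64(0.926), np.float64(0.1105), np.float64(-6.28))
(np.float64(0.6), np.float64(0.1125), np.float64(-6.33))
```

View pics/ss14.png

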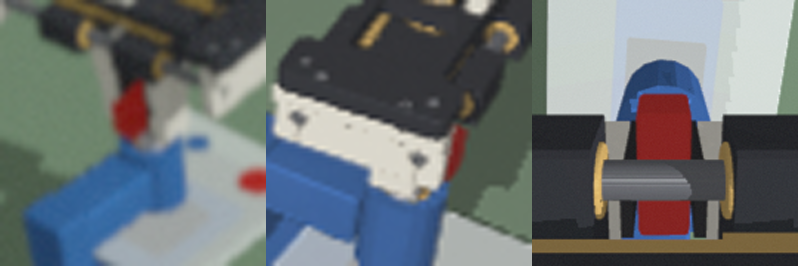

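View pics/scene14.png

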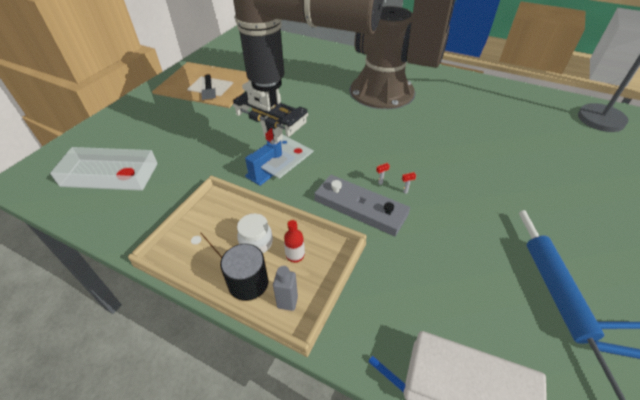

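The bar is gripped (opening 18 mm) at yaw −6.41 rad, which puts the head at about 111 mm by the thread. The views agree, the bystanders haven't moved, and forces are about 1 N. Handing in.

```bash
python3 -c "
from station import arm
s=arm.get_state();print(s['t'],s['width'],s['force'].round(1),abs(s['qd']).max())
arm.job_done()"
```

```text
25.5333 0.017573529524181317 [ 0.5 -0.3 -0.4] 0.001951546529847256
the job is handed in; nothing more can be done
```

I took the largest red bar-headed screw from the tray's middle pocket and set it in the boss. I turned it anticlockwise until it dropped off the crest, about 135 mm down to 127.5 mm. I then turned it clockwise one full turn with loose jaws, regrasping once part-way because joint 6 runs out of range. I finished gripping the head at 12 N and handed in at 25.5 s.

**Last checks:**
- **Angle:** the bar is one turn back from the drop, about −6.20 rad relative to the clamp, which puts the head at 111.2 mm by the thread.
- **Height:** the scene camera reads 112.5 mm and the side camera 110.5 mm. Both fits were poor because the gripper hides much of the head.
- **Grip and stillness:** the opening was 17.6 mm on the 18 mm bar and the arm was still. The wrist force read about 1 N or less.
- **Bystanders:** the two pins, the bottle and the tub look unmoved in the final scene picture.

**What disagreed:**
- The wrist camera read heights 3–6 mm low early on and about 2.5 mm low at the end (108.5 mm). I used it mainly for changes in height.
- The very first jog row was entered in mm instead of m. The per-row limit clipped it to about 40 mm in free space, with no effect.

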